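Seat the burner cap that rocks

ROBOT

A 6-joint arm with a two-finger parallel gripper is mounted at the origin on the work surface. World frame = base frame: x ahead of the robot, y to its left, z up, the work surface at z = 0. Lengths are in m, angles in rad, forces in N, time in s.
With the tool pointing down it reaches from about 0.275 to 1 m from the base axis. Payload 8.4 kg.
Tool frame: the origin (TCP) lies midway between the tips of the shut fingers; the grasp point (between the pads) lies 19 mm behind it (arm.grip_depth is the distance from the TCP to the grasp point, in m); z points along the fingers, y is the direction in which the jaws open and shut (so a half turn about z gives the same grasp; the last joint's range is limited). The gripper opens to 85 mm and grips with 20 to 120 N. Pads are 22 mm wide; open, the fingers measure 114 mm over their backs; the gripper's body (76 mm by 85 mm) begins 54 mm behind the grasp point. The pads swing forward as they close: fully open they stand 13 mm farther back than shut.
Start: joints at [-1.236, 0.353, 1.633, -0, 1.155, -0.002], TCP at [0.207, -0.59, 0.231] pointing down, gripper open.
Joint ranges: [-2.63, 2.63], [-0.92, 2.1], [0.06, 2.66], [-1.3, 4.44], [0, 2.69], [-3.02, 3.02]. Speed limits (rad/s): [2.22, 2.22, 2.79, 3.14, 3.14, 3.14].

INTERFACE

Orientations are given as a rotation vector (axis times angle).
In Python, from rig import arm gives the robot as it stands.
- The arm moves only by the tool step_arm, never from a script. Its argument "deltas" is a list of rows, each a list of 3 entries, a list of its own where there are three numbers: the shift along the tool's x, y, z in mm, then the turn, a rotation vector about the tool's x, y, z in rad, then the opening, from 0 (shut) to 1 (fully open). In form: [[[dx, dy, dz], [wx, wy, wz], hand], ...]. A call has 1 to 8 rows; each row shifts and turns the commanded pose from where the row before left it, along the tool's axes as they then stand; what a row does not reach is not made up. A row lasts 1/12 s, in which the tool goes at most 41.7 mm and 7.16 degrees, less where a joint would pass 70% of its speed; a pose out of reach is approached as far as the arm can. A call is refused whole if a number of a shift passes 41.7 or a number of a turn 0.125, either way. A call with a gripper value outside its range is refused whole. The fingers move at their own pace and stop on an object; "newtons" is the grip in N (left out, the last holds). Time passes only in rows, so rows that do not move let the fingers close. It gives the time, the measured TCP pose, the force and the opening at its end, in the units of the state.
- arm.sense(): the state, without advancing time (a new reading comes with each control period).
- arm.grab_frame(name): name is "scene" or "top"; returns a dict with "frame" (400x640x3 uint8, red, green, blue), "fx", "fy", "cx", "cy" (pixels), "D" ([k1, k2, p1, p2, k3] as OpenCV has them; the pictures are not rectified), "xyz" and "rotation" of the camera in the world. Camera axes: x right, y up, looking along -z (the intrinsics and any distortion apply to the point x, -y, -z); pixel columns grow to the right and rows downward; lengths in m; the calibration is good to about 2 mm. A picture is of the moment at which its call begins. There is no depth.
- arm.close_job(): hands the job in, once; it reports no verdict.
The state is a dict: "clock": time; "joint_positions": joint angles; "dq": joint speeds; "tau": joint torques, N m; "tool_pos": TCP position; "ee_rot": TCP orientation; "wrist_force": force on the tool from outside, world axes, zero at the start; "torque": the same for the moment, N m; "grip_width": finger opening in m.
Only numpy, scipy, OpenCV 4.12 (cv2) and the standard library are available. Lean on these libraries where they do the work, as an engineer would, in place of code of your own. Each camera call takes 0.05 s, during which the arm holds its last target. There are 200 camera calls.

TASK

The four burner caps have been put back on the hob after cleaning, but one of them is not on its seat and rocks when you press it. Press down near the edge of the caps with the fingertips until you have the one that rocks under your finger, then nudge it sideways until it drops home, so that all four caps lie flat and fully seated on their burners. Do not lift or tip over any cap, and leave the other things on and around the hob where they are.

Things in the scene. Friction and masses are not known exactly. Their poses are not given: they have to be found in the camera images.
- hob: stainless table-top gas hob, fixed on the table; 440 mm deep (x) by 520 mm wide (y), flat top plate 85 mm above the table. Origin under its centre at table height; x points from the knob side to the back, y to its left. Four burners at x = -95 or +95, y = -120 or +120 mm. The pan supports are off; a salt tin stands in the middle and a brush lies between the front burners
- seat_front_left (a point): centre of the front left burner (as seen from the robot), on its axis at its rim, 24 mm above the hob's top plate. The burner is a round aluminium head fixed to the hob, 72 mm across, with a round recess 36 mm across and 10 mm deep in its top; the cap's boss goes in with 2 mm play all round
- seat_front_right (a point): centre of the front right burner (as seen from the robot), on its axis at its rim, 24 mm above the hob's top plate. The burner is a round aluminium head fixed to the hob, 72 mm across, with a round recess 36 mm across and 10 mm deep in its top; the cap's boss goes in with 2 mm play all round
- seat_back_left (a point): centre of the back left burner (as seen from the robot), on its axis at its rim, 24 mm above the hob's top plate. The burner is a round aluminium head fixed to the hob, 72 mm across, with a round recess 36 mm across and 10 mm deep in its top; the cap's boss goes in with 2 mm play all round
- seat_back_right (a point): centre of the back right burner (as seen from the robot), on its axis at its rim, 24 mm above the hob's top plate. The burner is a round aluminium head fixed to the hob, 72 mm across, with a round recess 36 mm across and 10 mm deep in its top; the cap's boss goes in with 2 mm play all round
- cap_1: one of four identical loose burner caps, black cast iron, 0.3 kg: a flat disc 80 mm across, 8 mm thick, and under it a central boss 32 mm across, 4 mm deep, 1 mm chamfer. Origin at the centre of the boss's underside: disc underside 4 mm, flat top 12 mm above it; z out of the top. Seated, the origin is 105 mm and the top 117 mm above the hob's origin, the disc flat on the burner's rim
- cap_2: a burner cap like cap_1. Any one of the four may be the one off its seat, and any cap may be on any burner; the other three are seated (within 2 mm of the burner's axis) and firm. The one off its seat has slipped 5 to 7.5 mm to one side, in any direction, its boss caught on the burner's rim: its centre stands about 3 mm too high and it leans about 0.09 rad, its high edge on the side it has slipped to
- cap_3: like cap_1. Off its seat, a press of 2 to 5 N some 25 to 35 mm from its centre on the high side rocks it level or a little past (that edge sinks 2 to 4 mm, the far edge rises) (pressed at the very edge it tips up to 0.28 rad and stops on the burner), and it falls back when let go; its middle and low side feel firm. Pushed by the edge of its disc towards the burner's centre it slides (1 to 3 N) and drops in
- cap_4: a burner cap like cap_1 (origin at the centre of the boss's underside, top 12 mm above it)
- salt_tin: steel salt tin, 48 mm across, 64 mm high, loose in the middle of the hob; origin at the centre of its underside; to be left alone
- brush: small wooden scrubbing brush with yellow bristles, 150 x 24 mm and 36 mm high, loose on the hob, lying along its x between the front burners; origin at its underside; to be left alone
- onion: onion, 72 mm across and 75 mm high, loose on the table right of the hob; origin at its underside; to be left alone
- carrot_0: carrot piece, 48 mm across and 50 mm high, upright and loose on a white cutting board left of the hob; origin at its underside; to be left alone
- carrot_1: carrot piece, 54 mm across and 38 mm high, upright and loose on the cutting board; origin at its underside; to be left alone
- spoon: wooden spoon lying loose on the table, front left of the hob; to be left alone
Things that resemble listed ones, but are neither listed nor needed, are in the scene too. What is shaped like the cap_2 but green is not meant. What is shaped like the cap_1 but brown is not meant.

How it is judged:
On the way:
1. the cap that is off its seat is pressed near its edge and rocks under the fingers, still off its seat: its lean goes, or its middle rises (((contact force between the fingers and cap_1 above 0.3 N and ((angle between cap_1's own z axis and vertical below 0.05 rad and z of cap_1 in the frame of hob above 0.1081 m) or z of cap_1 in the frame of hob above 0.1087 m)) or (contact force between the fingers and cap_2 above 0.3 N and ((angle between cap_2's own z axis and vertical below 0.05 rad and z of cap_2 in the frame of hob above 0.1081 m) or z of cap_2 in the frame of hob above 0.1087 m)) or (contact force between the fingers and cap_3 above 0.3 N and ((angle between cap_3's own z axis and vertical below 0.05 rad and z of cap_3 in the frame of hob above 0.1081 m) or z of cap_3 in the frame of hob above 0.1087 m)) or (contact force between the fingers and cap_4 above 0.3 N and ((angle between cap_4's own z axis and vertical below 0.05 rad and z of cap_4 in the frame of hob above 0.1081 m) or z of cap_4 in the frame of hob above 0.1087 m)))), for 0.05 s.
At the end, for the whole second after the job is handed in: All four caps lie seated in their burners: each cap's origin within 1.3 mm above and 1.5 mm below its seated height (105 mm over the hob's origin), tilted by less than 0.025 rad, and at rest (z of cap_1 in the frame of hob between 0.1035 and 0.1063 m and angle between each of cap_1, cap_2, cap_3, cap_4's own z axis and vertical below 0.025 rad and linear speed of each of cap_1, cap_2, cap_3, cap_4 below 0.02 m/s and z of cap_2 in the frame of hob between 0.1035 and 0.1063 m and z of cap_3 in the frame of hob between 0.1035 and 0.1063 m and z of cap_4 in the frame of hob between 0.1035 and 0.1063 m); the robot touches nothing.
It fails at once if a cap is lifted more than 20 mm above its seat (z of any of cap_1, cap_2, cap_3, cap_4 in the frame of hob above 0.125 m).
It fails at once if a cap is knocked off its burner or tipped over (more than 10 mm below its seat or past 0.6 rad) (z of any of cap_1, cap_2, cap_3, cap_4 in the frame of hob below 0.095 m or angle between any of cap_1, cap_2, cap_3, cap_4's own z axis and vertical above 0.6 rad).
It fails at once if a cap is carried more than 25 mm sideways (distance of any of cap_1, cap_2, cap_3, cap_4 from where it was at the start of the episode above 0.025 m).
It fails at once if the salt tin, brush, onion, a carrot piece or the spoon is moved more than 20 mm (distance of any of salt_tin, brush, onion, carrot_0, carrot_1, spoon from where it was at the start of the episode above 0.02 m).
It also fails if it takes over 72 s, if anything falls off the work surface, if the arm or the gripper's body presses on something with over 40 N, if the wrist force passes 120 N, or if a joint passes its speed limit or range.

## Working session

There is one attempt and no reset: what is moved stays moved. The work goes in short steps, Python scripts to look and compute and a tool call to move; the robot and the scene stay as the last step left them, time stands still between calls to the robot, and variables do not carry over. Pictures are saved under pics/ and viewed, about 8 in all and at most 12, crops included, and the job is handed in when it is done.

Besides the shell and the picture viewer there is one more tool, called after ">>>" as a command line: name --argument value ..., lists and objects as JSON in quotes. step_arm: Moves the arm, as the interface text tells. Its arguments: {"type":"object","properties":{"deltas":{"type":"array","items":{"type":"array"}},"newtons":{"type":"number"}},"required":["deltas"]}

```bash
ls; mkdir -p pics; python3 - <<'E'
from rig import arm
import cv2,pickle
for n in("scene","top"):
    f=arm.grab_frame(n); pickle.dump(f,open(n+".pkl","wb"))
    cv2.imwrite(f"pics/{n}0.png",f["frame"][:,:,::-1])
    print(n,{k:v for k,v in f.items() if k!="frame"})
print(arm.sense())
E
```

```text
pics
scene {'fx': 391.7865943171975, 'fy': 391.7865943171975, 'cx': 314.63794341207, 'cy': 197.7789587344784, 'D': array([-0.00268829,  0.        ,  0.        ,  0.        ,  0.        ]), 'xyz': array([1.45147043, 0.42961465, 0.85449523]), 'rotation': array([0.6439969 , 0.93398063, 1.78669849])}
top {'fx': 365.0255221307142, 'fy': 365.0255221307142, 'cx': 321.0426768820551, 'cy': 198.798419432936, 'D': array([0.02157272, 0.        , 0.        , 0.        , 0.        ]), 'xyz': array([0.22292506, 0.00765979, 1.28763206]), 'rotation': array([ 0.16202338, -0.15201188, -1.46249384])}
{'clock': 0.1, 'joint_positions': array([-1.23641268e+00,  3.53606558e-01,  1.63406592e+00, -2.93416981e-05,
        1.15521653e+00, -2.38437252e-03]), 'dq': array([ 0.00023819, -0.00308585, -0.00227492,  0.00029595,  0.00110086,
       -0.00031041]), 'tau': array([ 1.34832039e-04, -6.06349969e+01, -3.42818391e+01,  1.59199789e-06,
        3.87859865e-03, -1.19168078e-05]), 'tool_pos': array([ 0.2063806 , -0.58947777,  0.23061685]), 'ee_rot': array([-3.09590150e+00, -5.26302569e-01,  3.77897786e-04]), 'wrist_force': array([-0.12472069, -0.13660217, -0.20878939]), 'torque': array([-0.00486684, -0.01151766, -0.02695742]), 'grip_width': 0.0853367326507295}
```

View pics/scene0.png

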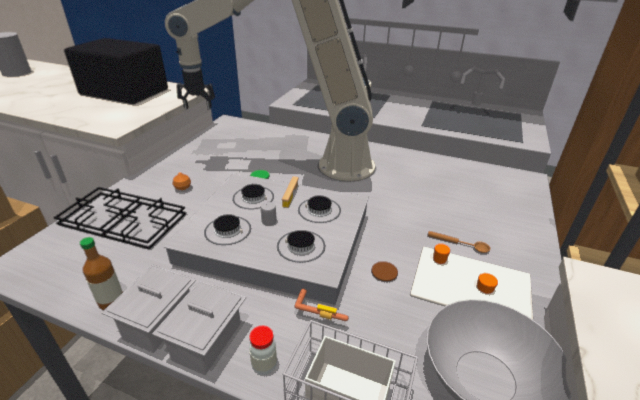

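View pics/top0.png

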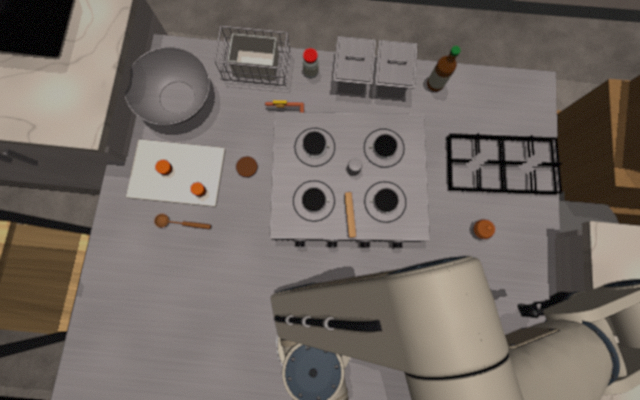

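The top view shows the four black caps at (315,143), (386,146), (314,200) and (386,201). The decoys are the brown disc at top (247,166) and the green one at scene (260,174). Next I'll measure the cap centroids and check them in a crop.

```bash
cat > h.py <<'E'
import numpy as np,cv2,pickle
from scipy.spatial.transform import Rotation as R
from scipy.optimize import least_squares
def K(f): return np.array([[f["fx"],0,f["cx"]],[0,f["fy"],f["cy"]],[0,0,1.]])
def M(f): return R.from_rotvec(f["rotation"]).as_matrix()@np.diag([1,-1,-1.])
def ray(f,uv,z):
    p=cv2.undistortPoints(np.array(uv,float).reshape(-1,1,2),K(f),f["D"]).reshape(-1,2)
    d=np.c_[p,np.ones(len(p))]@M(f).T
    return f["xyz"]+d*((z-f["xyz"][2])/d[:,2])[:,None]
def proj(f,P):
    P=np.atleast_2d(P); Rm=M(f).T
    return cv2.projectPoints(P.astype(float),cv2.Rodrigues(Rm)[0],-Rm@f["xyz"],K(f),f["D"])[0].reshape(-1,2)
B=np.array([[-.095,.12],[-.095,-.12],[.095,.12],[.095,-.12]]) # FL FR BL BR
def grid(h): 
    c,s=np.cos(h[2]),np.sin(h[2]); return B@np.array([[c,s],[-s,c]])+h[:2]
E
python3 - <<'E'
from h import *
S={"top":[(314,200),(386,201),(315,143),(386,146)],"scene":[(319,204),(252,190),(301,239),(227,224)]}
for n in S:
    f=pickle.load(open(n+".pkl","rb")); g=f["frame"].max(2).astype(float)
    c=[]
    for u,v in S[n]:
        w=np.zeros_like(g); w[v-11:v+12,u-15:u+16]=1
        w*=np.clip((55-g)/35,0,1)
        yy,xx=np.mgrid[:400,:640]; c.append(((w*xx).sum()/w.sum(),(w*yy).sum()/w.sum()))
    P=ray(f,c,.115)[:,:2]
    r=least_squares(lambda h:(grid(h)-P).ravel(),[P[:,0].mean(),P[:,1].mean(),0],loss="soft_l1",f_scale=.001)
    print(n,np.round(c,1).tolist(),np.round(r.x,4),"\n",np.round(P*1e3,1),"\nres mm",np.round((P-grid(r.x))*1e3,1))
    x0=min(a for a,_ in S[n])-30;y0=min(b for _,b in S[n])-22
    cr=f["frame"][y0:y0+110,x0:x0+150][:,:,::-1]
    cv2.imwrite(f"pics/{n}c.png",cv2.resize(np.clip(cr.astype(float)*1.6,0,255).astype(np.uint8),None,fx=5,fy=5,interpolation=cv2.INTER_CUBIC))
E
```

```text
top [[313.2, 199.1], [385.8, 199.9], [313.9, 142.8], [384.9, 145.4]] [ 0.5653 -0.0567  0.086 ] 
 [[ 459.4   53. ]
 [ 481.5 -183.9]
 [ 653.1   71.6]
 [ 669.  -168.3]] 
res mm [[-0.9 -1.7]
 [ 0.5  0.6]
 [ 3.5  0.6]
 [-1.3 -0.2]]
scene [[319.3, 203.2], [252.7, 191.0], [300.5, 239.0], [226.3, 223.1]] [ 0.5732 -0.0562  0.0891] 
 [[ 467.8   54.3]
 [ 490.1 -182.2]
 [ 657.    70.9]
 [ 677.8 -166.9]] 
res mm [[-0.  -0.6]
 [ 0.9  2. ]
 [-0.1 -1. ]
 [-0.6  0.4]]
```

View pics/scenec.png

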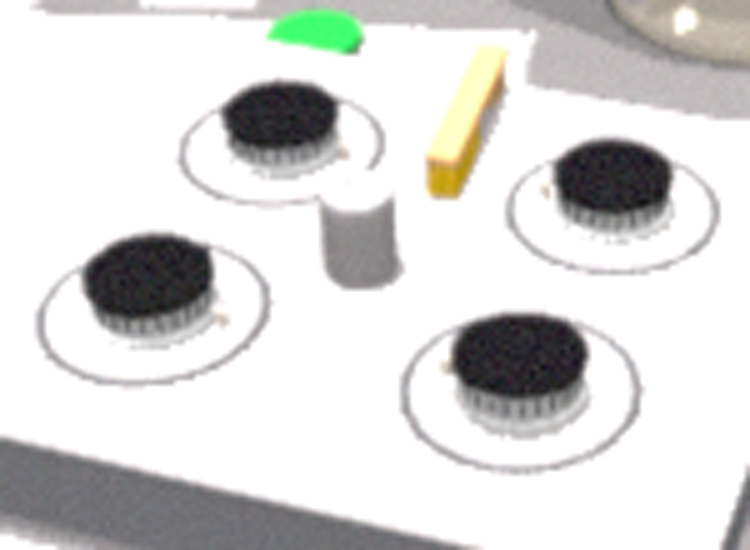

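View pics/topc.png

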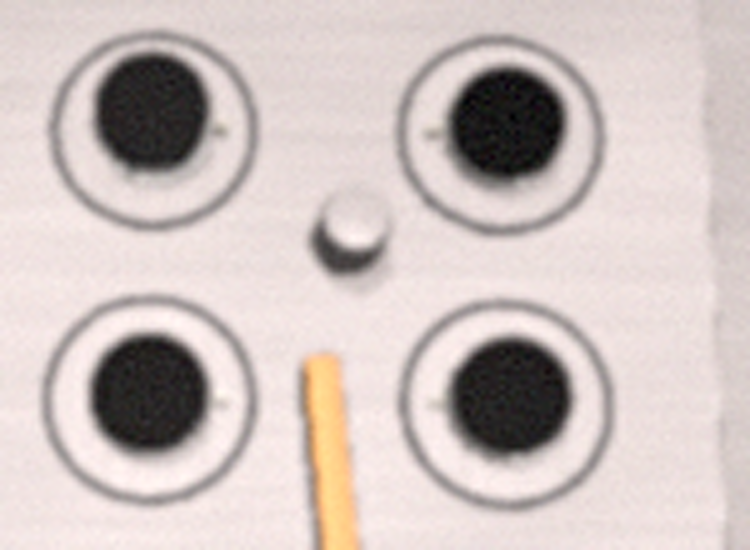

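The crops show the four caps inside their ring marks. BL, the upper left one in the top crop at (152,112), looks shifted up against its ring at (153,130), more than the others are. I'll fit the rings to measure this properly.

```bash
python3 - <<'E'
from h import *
S={"top":[(.5653,-.0567,.086)],"scene":[(.5732,-.0562,.089)]}
N=["FL","FR","BL","BR"]
ims={n:pickle.load(open(n+".pkl","rb")) for n in("top","scene")}
t=np.linspace(0,2*np.pi,240,endpoint=False); C=np.c_[np.cos(t),np.sin(t)]
def samp(f,c,r,z):
    P=np.c_[c+r*C,np.full(len(C),z)]; uv=proj(f,P).astype(np.float32)
    g=cv2.cvtColor(f["frame"],cv2.COLOR_RGB2GRAY).astype(np.float32)
    return cv2.remap(g,uv[:,0].reshape(1,-1),uv[:,1].reshape(1,-1),cv2.INTER_CUBIC)[0]
from scipy.optimize import minimize
for n,f in ims.items():
    g0=grid(np.array(S[n][0])); out=[]
    for i in range(4):
        # thin dark ring on plate: minimise median-ish darkness
        rad=np.arange(.045,.085,.0005)
        def prof(c):
            return min(np.mean(np.clip(samp(f,c,r,.085)-samp(f,c,r+.005,.085),-60,0)) for r in np.arange(.062,.075,.0005))
        best=min(((prof(g0[i]+[a,b]),a,b) for a in np.arange(-.012,.0121,.002) for b in np.arange(-.008,.0081,.002)))
        r=minimize(lambda d:prof(g0[i]+d*1e-3),np.array(best[1:])*1e3,method="Nelder-Mead",options=dict(xatol=.05,fatol=.01,initial_simplex=np.array(best[1:])*1e3+[[0,0],[1,0],[0,1]]))
        out.append(g0[i]+r.x*1e-3)
    out=np.array(out)
    r=least_squares(lambda h:(grid(h)-out).ravel(),S[n][0])
    print(n,"hob",np.round(r.x,4),"ring res",np.round((out-grid(r.x))*1e3,1).tolist())
    # cap outline: top disc boundary, model: dark inside/brighter outside
    gg=grid(r.x)
    for i in range(4):
        def e(p):
            c=gg[i]+p*1e-3
            return -np.mean(samp(f,c,.043,.117)-samp(f,c,.037,.117))
        q=minimize(e,[0,0],method="Nelder-Mead",options=dict(initial_simplex=[[0,0],[4,0],[0,4]]))
        print(N[i],"seat",np.round(gg[i],4),"cap at z .117 minus seat mm",np.round(q.x,1),round(-q.fun,1))
E
```

```text
top hob [ 0.5671 -0.0577  0.0892] ring res [[-0.0, -0.2], [0.0, 0.1], [0.1, -0.0], [-0.1, 0.1]]
FL seat [0.4617 0.0534] cap at z .117 minus seat mm [-2.9 -0.9] 72.8
FR seat [ 0.4831 -0.1857] cap at z .117 minus seat mm [-1.7  2.8] 68.4
BL seat [0.651  0.0703] cap at z .117 minus seat mm [1.8 1.4] 63.5
BR seat [ 0.6724 -0.1688] cap at z .117 minus seat mm [-3.2  0.5] 64.0
scene hob [ 0.5665 -0.0596  0.0909] ring res [[-0.2, 0.1], [-0.1, -0.4], [0.4, 0.4], [-0.0, -0.1]]
FL seat [0.461  0.0513] cap at z .117 minus seat mm [5.9 2.3] 73.6
FR seat [ 0.4828 -0.1877] cap at z .117 minus seat mm [6.7 5. ] 69.3
BL seat [0.6502 0.0685] cap at z .117 minus seat mm [6.2 2. ] 84.9
BR seat [ 0.672  -0.1705] cap at z .117 minus seat mm [5.  2.9] 82.5
```

>>> step_arm --deltas '[[[0,0,0],[0,0,0.123],0],[[0,0,0],[0,0,0.124],0],[[25,-30,0],[0,0,0],0],[[25,-30,0],[0,0,0],0],[[25,-30,0],[0,0,0],0],[[25,-30,0],[0,0,0],0],[[25,-30,0],[0,0,0],0],[[25,-30,0],[0,0,0],0]]' --newtons 40

```text
clock: 0.77
tool_pos: [0.3403, -0.3954, 0.231]
ee_rot: [-3.138, -0.14, 0.0]
wrist_force: [0.9, -0.1, -0.0]
grip_width: -0.0001
```

>>> step_arm --deltas '[[[25,-30,0],[0,0,0],0],[[25,-30,0],[0,0,0],0],[[25,-30,0],[0,0,0],0],[[25,-30,0],[0,0,0],0],[[25,-30,0],[0,0,0],0],[[25,-30,0],[0,0,0],0],[[25,-30,0],[0,0,0],0],[[25,-30,0],[0,0,0],0]]'

```text
clock: 1.43
tool_pos: [0.518, -0.1383, 0.2311]
ee_rot: [-3.138, -0.141, 0.0]
wrist_force: [0.5, -0.4, -0.3]
grip_width: 0.0002
```

>>> step_arm --deltas '[[[25,-30,0],[0,0,0],0],[[25,-30,0],[0,0,0],0],[[25,-30,0],[0,0,0],0],[[25,-30,0],[0,0,0],0],[[0,0,0],[0,0,0],0],[[0,0,0],[0,0,0],0]]'

```text
clock: 1.93
tool_pos: [0.6068, -0.01, 0.2306]
ee_rot: [-3.138, -0.146, 0.001]
wrist_force: [-0.2, -0.3, 0.0]
grip_width: -0.0001
```

```bash
cat > st.py <<'E'
from rig import arm
from h import *
def st():
    s=arm.sense(); Rm=R.from_rotvec(s["ee_rot"]).as_matrix()
    print(round(s["clock"],2),"pos",np.round(s["tool_pos"]*1e3,1),"x",np.round(Rm[:,0],3),"z",np.round(Rm[:,2],3),"F",np.round(s["wrist_force"],2),round(s["grip_width"],4)); return s,Rm
def to(x,y):
    s,Rm=st(); print("tool delta mm",np.round(Rm.T@(np.array([x-s["tool_pos"][0],y-s["tool_pos"][1],0]))*1e3,1))
E
python3 -c "
from st import *
to(.678,.072)"
```

```text
1.93 pos [606.8 -10.  230.6] x [ 0.996  0.093 -0.001] z [-0.001  0.    -1.   ] F [-0.21 -0.28  0.04] -0.0001
tool delta mm [ 78.5 -75.   -0.1]
```

>>> step_arm --deltas '[[[26,-25,0],[0,0,0],0],[[26,-25,0],[0,0,0],0],[[26,-25,20],[0,0,0],0],[[0,0,35],[0,0,0],0],[[0,0,30],[0,0,0],0],[[0,0,10],[0,0,0],0],[[0,0,0],[0,0,0],0],[[0,0,0],[0,0,0],0]]'

```text
clock: 2.6
tool_pos: [0.6771, 0.0689, 0.1368]
ee_rot: [3.138, 0.139, -0.001]
wrist_force: [0.2, -0.3, 0.0]
grip_width: 0.0
```

```bash
python3 -c "
from st import *
to(.678,.072)
f=arm.grab_frame('scene');cv2.imwrite('pics/s1.png',cv2.resize(f['frame'][170:270,230:370][:,:,::-1],None,fx=5,fy=5,interpolation=cv2.INTER_CUBIC))"
```

```text
2.6 pos [677.1  68.9 136.8] x [ 0.996  0.089 -0.001] z [-0.001 -0.    -1.   ] F [ 0.18 -0.33  0.05] 0.0
tool delta mm [ 1.2 -3.  -0. ]
```

View pics/s1.png

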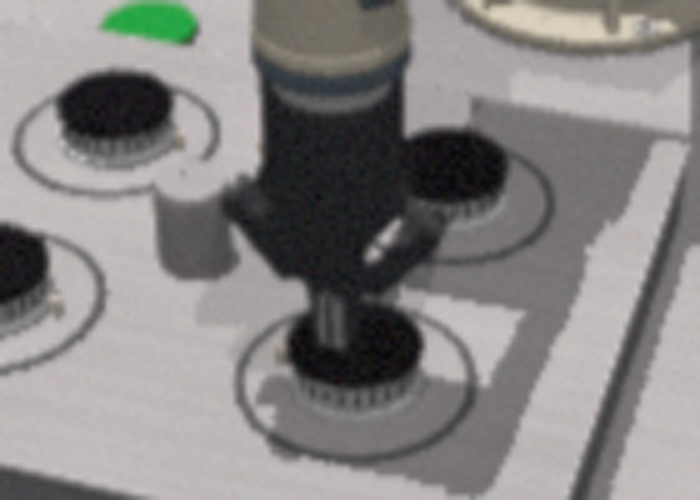

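The gripper is shut above the back part of the BL cap (crop about (335,340)) and clear of the salt tin. I'll press down slowly.

>>> step_arm --deltas '[[[1,-3,4],[0,0,0],0],[[0,0,4],[0,0,0],0],[[0,0,2],[0,0,0],0],[[0,0,1],[0,0,0],0],[[0,0,1],[0,0,0],0]]'

```text
clock: 3.07
tool_pos: [0.678, 0.0731, 0.1245]
ee_rot: [-3.138, -0.141, -0.0]
wrist_force: [-0.6, -0.4, 0.5]
grip_width: 0.0001
```

>>> step_arm --deltas '[[[0,0,1],[0,0,0],0],[[0,0,0.5],[0,0,0],0],[[0,0,0],[0,0,0],0]]'

```text
clock: 3.32
tool_pos: [0.6781, 0.0731, 0.1228]
ee_rot: [-3.138, -0.141, -0.0]
wrist_force: [-0.0, 0.1, 0.6]
grip_width: 0.0002
```

>>> step_arm --deltas '[[[0,0,1],[0,0,0],0],[[0,0,0],[0,0,0],0]]'

```text
clock: 3.48
tool_pos: [0.6784, 0.0731, 0.122]
ee_rot: [-3.138, -0.141, -0.001]
wrist_force: [0.8, 0.7, 1.1]
grip_width: 0.0002
```

>>> step_arm --deltas '[[[0,0,1],[0,0,0],0],[[0,0,0],[0,0,0],0]]'

```text
clock: 3.65
tool_pos: [0.6786, 0.0732, 0.1212]
ee_rot: [-3.138, -0.141, -0.002]
wrist_force: [1.9, 1.1, 3.4]
grip_width: -0.0004
```

Contact came at z≈0.122, well above the seated 0.117, so BL is the raised cap. I'll go on in small steps.

>>> step_arm --deltas '[[[0,0,0.5],[0,0,0],0],[[0,0,0],[0,0,0],0]]'

```text
clock: 3.82
tool_pos: [0.6787, 0.0732, 0.121]
ee_rot: [-3.138, -0.141, -0.003]
wrist_force: [0.9, 0.2, 5.2]
grip_width: -0.0002
```

>>> step_arm --deltas '[[[0,0,0.5],[0,0,0],0],[[0,0,0],[0,0,0],0]]'

```text
clock: 3.98
tool_pos: [0.6788, 0.0732, 0.1209]
ee_rot: [-3.138, -0.141, -0.003]
wrist_force: [0.8, 1.1, 8.2]
grip_width: -0.0
```

>>> step_arm --deltas '[[[0,0,0.5],[0,0,0],0],[[0,0,0],[0,0,0],0]]'

```text
clock: 4.15
tool_pos: [0.6791, 0.0732, 0.1207]
ee_rot: [-3.138, -0.141, -0.004]
wrist_force: [1.3, 0.2, 10.7]
grip_width: 0.0004
```

>>> step_arm --deltas '[[[0,0,0.5],[0,0,0],0],[[0,0,0],[0,0,0],0]]'

```text
clock: 4.32
tool_pos: [0.6794, 0.0732, 0.1206]
ee_rot: [-3.138, -0.141, -0.005]
wrist_force: [0.9, 1.5, 12.0]
grip_width: 0.0003
```

Firm at 0.1206, which fits a cap rocked level with its boss on the rim (expected top 0.121). I'll confirm by pressing nearer the edge, where it should go past level.

>>> step_arm --deltas '[[[0,0,-8],[0,0,0],0],[[9,0,0],[0,0,0],0],[[0,0,3],[0,0,0],0],[[0,0,0],[0,0,0],0]]'

```text
clock: 4.65
tool_pos: [0.687, 0.0738, 0.1228]
ee_rot: [3.138, 0.141, -0.001]
wrist_force: [-0.7, -0.0, 0.7]
grip_width: -0.0
```

>>> step_arm --deltas '[[[0,0,1],[0,0,0],0],[[0,0,1],[0,0,0],0],[[0,0,0],[0,0,0],0]]'

```text
clock: 4.9
tool_pos: [0.6868, 0.0739, 0.1213]
ee_rot: [-3.138, -0.141, 0.001]
wrist_force: [0.3, -0.4, 0.7]
grip_width: 0.0005
```

>>> step_arm --deltas '[[[0,0,1],[0,0,0],0],[[0,0,0],[0,0,0],0]]'

```text
clock: 5.07
tool_pos: [0.6871, 0.0739, 0.1209]
ee_rot: [-3.138, -0.141, -0.0]
wrist_force: [0.6, -0.6, 4.3]
grip_width: 0.0001
```

>>> step_arm --deltas '[[[0,0,1],[0,0,0],0],[[0,0,0],[0,0,0],0]]'

```text
clock: 5.23
tool_pos: [0.6876, 0.0739, 0.1203]
ee_rot: [-3.138, -0.141, -0.002]
wrist_force: [2.3, 0.2, 5.3]
grip_width: -0.0001
```

>>> step_arm --deltas '[[[0,0,1],[0,0,0],0],[[0,0,0],[0,0,0],0]]'

```text
clock: 5.4
tool_pos: [0.6881, 0.074, 0.1196]
ee_rot: [-3.138, -0.141, -0.004]
wrist_force: [3.2, 0.9, 6.7]
grip_width: -0.0
```

>>> step_arm --deltas '[[[0,0,1],[0,0,0],0],[[0,0,0],[0,0,0],0]]'

```text
clock: 5.57
tool_pos: [0.6886, 0.074, 0.1189]
ee_rot: [-3.138, -0.141, -0.006]
wrist_force: [3.5, 0.4, 7.1]
grip_width: 0.0002
```

```bash
python3 -c "
from st import *
f=arm.grab_frame('scene');cv2.imwrite('pics/s2.png',cv2.resize(np.clip(f['frame'][200:270,255:345][:,:,::-1]*1.8,0,255).astype(np.uint8),None,fx=8,fy=8,interpolation=cv2.INTER_CUBIC));st()"
```

```text
5.62 pos [688.6  74.  118.9] x [0.996 0.09  0.004] z [ 0.004  0.    -1.   ] F [4.35 1.21 6.94] 0.0002
```

View pics/s2.png

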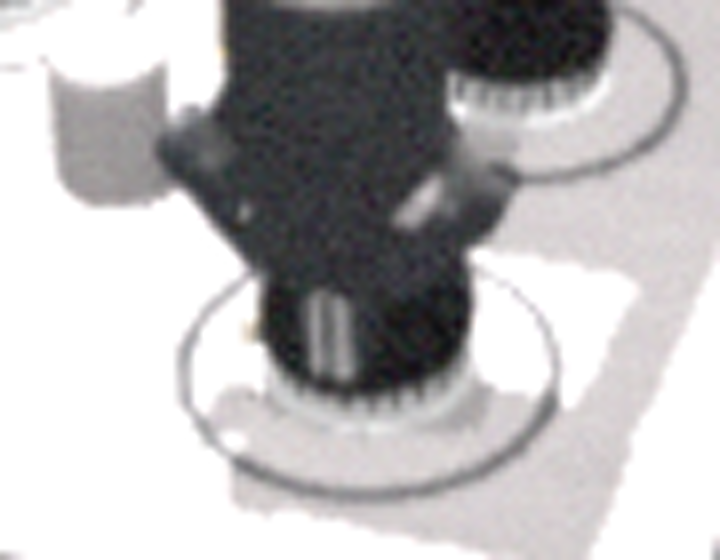

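The camera-side edge of BL has sunk over its burner slots (crop about (330,390)), so it rocks past level. This is the loose cap. Next I'll go up, outside its back edge, and push it along -x.

>>> step_arm --deltas '[[[-1,0,-3],[0,0,0],0],[[0,0,-12],[0,0,0],0],[[14,0,0],[0,0,0],0],[[15,0,0],[0,0,0],0],[[0,0,10],[0,0,0],0],[[0,0,10],[0,0,0],0],[[0,0,0],[0,0,0],0]]'

```text
clock: 6.2
tool_pos: [0.7119, 0.0761, 0.1094]
ee_rot: [3.138, 0.141, -0.009]
wrist_force: [-0.5, 0.3, -0.1]
grip_width: -0.0001
```

```bash
python3 -c "
from st import *
to(.7157,.0755)
f=arm.grab_frame('scene');cv2.imwrite('pics/s3.png',cv2.resize(np.clip(f['frame'][200:270,255:345][:,:,::-1]*1.8,0,255).astype(np.uint8),None,fx=8,fy=8,interpolation=cv2.INTER_CUBIC))"
```

```text
6.2 pos [711.9  76.1 109.4] x [ 0.996  0.09  -0.006] z [-0.006 -0.001 -1.   ] F [-0.5   0.27 -0.09] -0.0001
tool delta mm [ 3.8  0.9 -0. ]
```

View pics/s3.png

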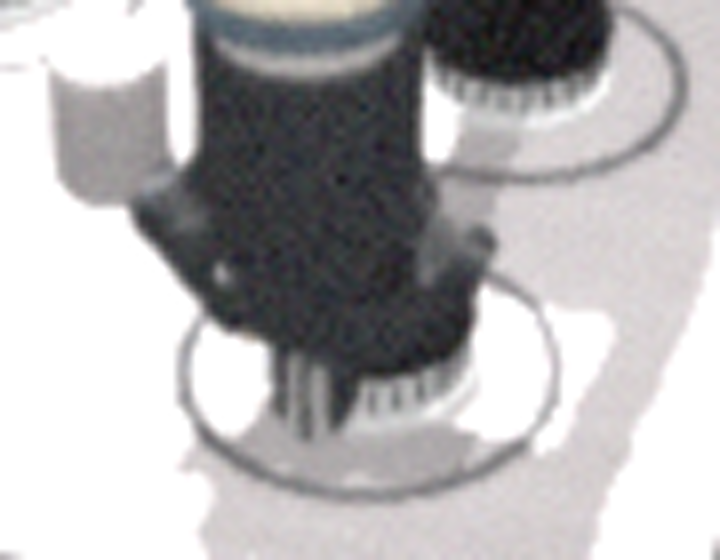

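The fingers are at (310,420) beside the cap's back edge with no contact (F≈0). Now I'll push towards the burner's axis.

>>> step_arm --deltas '[[[-2,0,0],[0,0,0],0],[[-1,0,0],[0,0,0],0],[[-1,0,0],[0,0,0],0],[[0,0,0],[0,0,0],0]]'

```text
clock: 6.58
tool_pos: [0.7106, 0.076, 0.1132]
ee_rot: [-3.138, -0.141, -0.0]
wrist_force: [0.4, 0.4, 0.0]
grip_width: -0.0001
```

>>> step_arm --deltas '[[[-1,0,0],[0,0,0],0],[[-1,0,0],[0,0,0],0],[[0,0,0],[0,0,0],0]]'

```text
clock: 6.83
tool_pos: [0.7087, 0.0758, 0.1129]
ee_rot: [-3.138, -0.141, -0.0]
wrist_force: [-0.2, 0.0, 0.5]
grip_width: -0.0001
```

>>> step_arm --deltas '[[[-1,0,0],[0,0,0],0],[[-1,0,0],[0,0,0],0],[[0,0,0],[0,0,0],0]]'

```text
clock: 7.08
tool_pos: [0.7067, 0.0756, 0.1127]
ee_rot: [3.138, 0.141, -0.0]
wrist_force: [0.7, 0.4, -0.0]
grip_width: 0.0003
```

>>> step_arm --deltas '[[[-1,0,2],[0,0,0],0],[[-1,0,0],[0,0,0],0],[[0,0,0],[0,0,0],0]]'

```text
clock: 7.33
tool_pos: [0.7045, 0.0754, 0.1105]
ee_rot: [-3.138, -0.141, 0.001]
wrist_force: [0.9, 1.0, 0.3]
grip_width: 0.0001
```

>>> step_arm --deltas '[[[-1,0,0],[0,0,0],0],[[-1,0,0],[0,0,0],0],[[0,0,0],[0,0,0],0]]'

```text
clock: 7.58
tool_pos: [0.7028, 0.0753, 0.1108]
ee_rot: [-3.138, -0.141, -0.0]
wrist_force: [0.6, 0.2, 0.3]
grip_width: 0.0001
```

>>> step_arm --deltas '[[[-1,0,0],[0,0,0],0],[[-1,0,0],[0,0,0],0],[[0,0,0],[0,0,0],0]]'

```text
clock: 7.83
tool_pos: [0.7009, 0.0751, 0.1109]
ee_rot: [-3.138, -0.141, -0.0]
wrist_force: [0.8, 0.1, 0.7]
grip_width: 0.0002
```

>>> step_arm --deltas '[[[-1,0,0],[0,0,0],0],[[-1,0,0],[0,0,0],0],[[0,0,0],[0,0,0],0]]'

```text
clock: 8.08
tool_pos: [0.6991, 0.075, 0.1109]
ee_rot: [-3.138, -0.141, -0.001]
wrist_force: [1.9, -0.2, -0.5]
grip_width: 0.0001
```

>>> step_arm --deltas '[[[-1,0,0],[0,0,0],0],[[-1,0,0],[0,0,0],0],[[0,0,0],[0,0,0],0]]'

```text
clock: 8.33
tool_pos: [0.6988, 0.0748, 0.1115]
ee_rot: [-3.138, -0.141, -0.007]
wrist_force: [7.8, 0.0, -0.5]
grip_width: -0.0001
```

```bash
python3 -c "
from st import *
st()
f=arm.grab_frame('scene');cv2.imwrite('pics/s4.png',cv2.resize(np.clip(f['frame'][200:270,255:345][:,:,::-1]*1.8,0,255).astype(np.uint8),None,fx=8,fy=8,interpolation=cv2.INTER_CUBIC))"
```

```text
8.33 pos [698.8  74.8 111.5] x [0.996 0.09  0.004] z [ 0.004  0.    -1.   ] F [ 7.84  0.02 -0.52] -0.0001
```

View pics/s4.png

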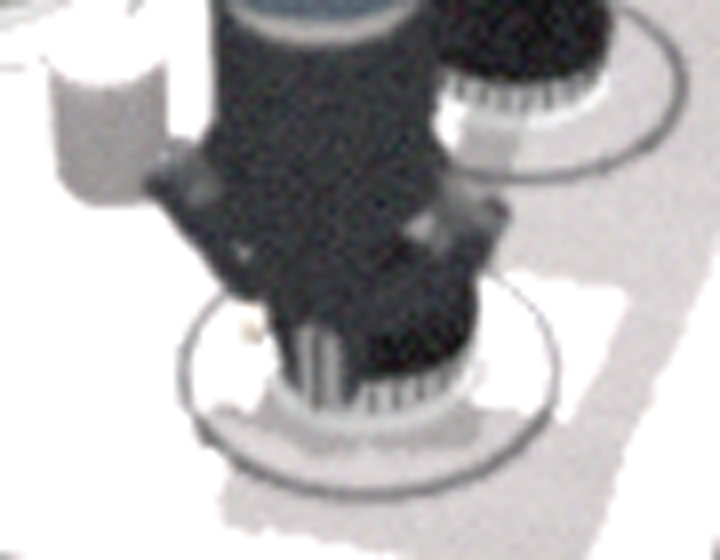

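A sudden hard stop at TCP 48 mm from the seat fits the cap's boss having dropped in and met the recess wall. I'll back off and check with the camera.

>>> step_arm --deltas '[[[6,0,0],[0,0,0],0],[[8,0,0],[0,0,0],0],[[0,0,-30],[0,0,0],0],[[0,0,-35],[0,0,0],0],[[30,-20,-20],[0,0,0],0],[[25,-30,0],[0,0,0],0],[[25,-30,0],[0,0,0],0],[[0,0,0],[0,0,0],0]]'

```text
clock: 9.05
tool_pos: [0.7861, 0.1688, 0.1957]
ee_rot: [-3.136, -0.145, -0.003]
wrist_force: [-1.4, -0.6, -1.0]
grip_width: 0.0001
```

```bash
cat > chk.py <<'E'
from st import *
import sys
st(); from scipy.optimize import minimize
t=np.linspace(0,2*np.pi,240,endpoint=False); C=np.c_[np.cos(t),np.sin(t)]
def samp(f,c,r,z):
    uv=proj(f,np.c_[c+r*C,np.full(len(C),z)]).astype(np.float32)
    return cv2.remap(cv2.cvtColor(f["frame"],cv2.COLOR_RGB2GRAY).astype(np.float32),uv[:,0].reshape(1,-1),uv[:,1].reshape(1,-1),cv2.INTER_CUBIC)[0]
for n,h in (("top",(.5671,-.0577,.0892)),("scene",(.5665,-.0596,.0909))):
    f=arm.grab_frame(n)
    for i in range(4):
        s=grid(np.array(h))[i]
        q=minimize(lambda p:-np.mean(samp(f,s+p*1e-3,.043,.117)-samp(f,s+p*1e-3,.037,.117)),[0,0],method="Nelder-Mead",options=dict(initial_simplex=[[0,0],[4,0],[0,4]]))
        print(n,["FL","FR","BL","BR"][i],np.round(q.x,1),round(-q.fun))
    if n=="scene": cv2.imwrite(sys.argv[1],cv2.resize(np.clip(f['frame'][175:275,205:355][:,:,::-1]*1.6,0,255).astype(np.uint8),None,fx=5,fy=5,interpolation=cv2.INTER_CUBIC))
E
python3 chk.py pics/s5.png
```

```text
9.05 pos [786.1 168.8 195.7] x [0.996 0.092 0.002] z [ 0.002  0.003 -1.   ] F [-1.37 -0.55 -1.  ] 0.0001
top FL [ 0.9 -2.4] 0
top FR [-1.9  2.9] 67
top BL [-2.  2.] 16
top BR [-3.3  0.5] 63
scene FL [4.6 6.8] 9
scene FR [6.5 4.9] 69
scene BL [4.9 3.8] 37
scene BR [5.  2.8] 82
```

View pics/s5.png

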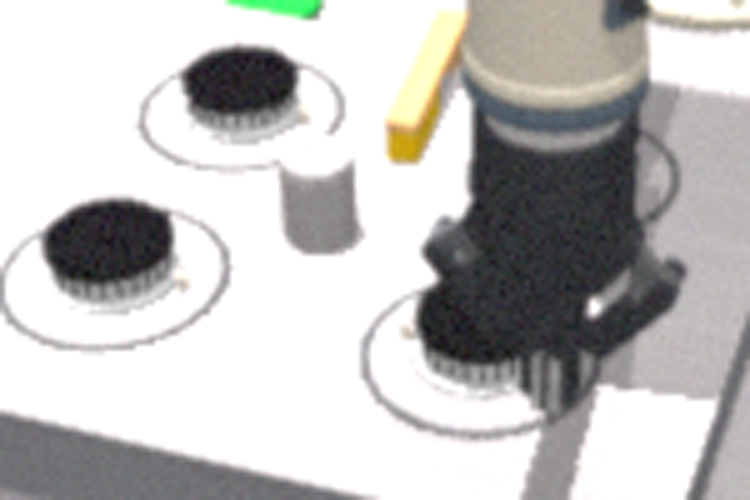

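BL is partly hidden by the gripper (cap at crop about (470,320)). I'll move further left for a clear look.

>>> step_arm --deltas '[[[0,-35,-20],[0,0,0],0],[[0,-38,-10],[0,0,0],0],[[0,-40,0],[0,0,0],0],[[0,-40,0],[0,0,0],0],[[-20,-35,0],[0,0,0],0],[[-20,-35,0],[0,0,0],0],[[-20,-35,0],[0,0,0],0],[[0,0,0],[0,0,0],0]]'

```text
clock: 9.82
tool_pos: [0.6955, 0.4199, 0.2255]
ee_rot: [-3.137, -0.148, 0.005]
wrist_force: [0.2, -0.6, 0.1]
grip_width: -0.0003
```

```bash
python3 chk.py pics/s6.png
```

```text
9.82 pos [695.5 419.9 225.5] x [ 0.996  0.094 -0.003] z [-0.003  0.001 -1.   ] F [ 0.22 -0.59  0.1 ] -0.0003
top FL [-3.2 -0.8] 73
top FR [-1.8  2.7] 69
top BL [-5.   0.3] 63
top BR [-3.1  0.6] 64
scene FL [6.2 2.5] 72
scene FR [6.7 5. ] 70
scene BL [3.6 3. ] 85
scene BR [5.2 3.1] 83
```

View pics/s6.png

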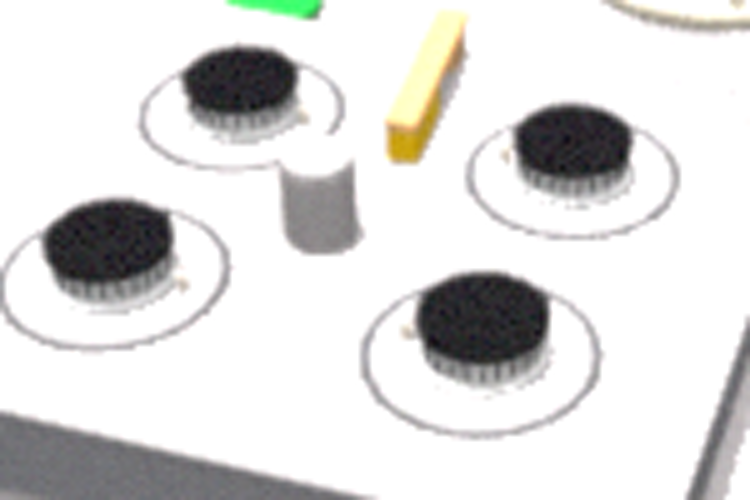

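The picture shows all four caps concentric with no visible lean. Both cameras put BL 2.3 mm to -x relative to the others, so there is no height disparity. As a last check I'll press its former high side, which should feel firm at z≈0.117.

>>> step_arm --deltas '[[[-5,38,0],[0,0,0],0],[[-5,38,0],[0,0,0],0],[[-5,38,0],[0,0,0],0],[[-5,38,0],[0,0,0],0],[[-5,38,0],[0,0,0],0],[[-5,38,0],[0,0,0],0],[[-5,38,0],[0,0,0],0],[[-5,38,0],[0,0,0],0]]'

```text
clock: 10.58
tool_pos: [0.6875, 0.1036, 0.2259]
ee_rot: [3.138, 0.138, -0.001]
wrist_force: [0.1, -0.6, -0.1]
grip_width: -0.0001
```

>>> step_arm --deltas '[[[-5,38,0],[0,0,0],0],[[0,0,35],[0,0,0],0],[[0,0,35],[0,0,0],0],[[0,0,20],[0,0,0],0],[[0,0,10],[0,0,0],0],[[0,0,0],[0,0,0],0],[[0,0,0],[0,0,0],0]]'

```text
clock: 11.17
tool_pos: [0.6866, 0.0687, 0.1262]
ee_rot: [3.138, 0.139, -0.0]
wrist_force: [1.7, 0.3, 1.0]
grip_width: -0.0001
```

```bash
python3 -c "
from st import *
to(.680,.072)"
```

```text
11.17 pos [686.6  68.7 126.2] x [ 0.996  0.089 -0.   ] z [-0. -0. -1.] F [1.73 0.3  0.98] -0.0001
tool delta mm [-6.3 -3.9 -0. ]
```

>>> step_arm --deltas '[[[-6,-4,2],[0,0,0],0],[[0,0,3],[0,0,0],0],[[0,0,1],[0,0,0],0],[[0,0,0],[0,0,0],0],[[0,0,0],[0,0,0],0]]'

```text
clock: 11.58
tool_pos: [0.6802, 0.0735, 0.1203]
ee_rot: [-3.138, -0.142, -0.001]
wrist_force: [0.3, 0.3, -0.1]
grip_width: -0.0003
```

>>> step_arm --deltas '[[[0,0,1],[0,0,0],0],[[0,0,1],[0,0,0],0],[[0,0,0],[0,0,0],0]]'

```text
clock: 11.83
tool_pos: [0.6799, 0.0733, 0.1176]
ee_rot: [3.138, 0.141, -0.0]
wrist_force: [0.1, -0.5, -0.2]
grip_width: 0.0002
```

>>> step_arm --deltas '[[[0,0,1],[0,0,0],0],[[0,0,1],[0,0,0],0],[[0,0,0],[0,0,0],0]]'

```text
clock: 12.08
tool_pos: [0.6801, 0.0733, 0.1171]
ee_rot: [-3.138, -0.141, -0.0]
wrist_force: [-4.8, -0.5, 12.2]
grip_width: -0.0001
```

The cap is firm at 0.117, so it is seated. Withdraw and hand in.

>>> step_arm --deltas '[[[0,0,-5],[0,0,0],0],[[0,0,-30],[0,0,0],0],[[0,0,-35],[0,0,0],0],[[0,0,-35],[0,0,0],0],[[0,0,0],[0,0,0],0],[[0,0,0],[0,0,0],0],[[0,0,0],[0,0,0],0],[[0,0,0],[0,0,0],0]]'

```text
clock: 12.75
tool_pos: [0.6791, 0.0731, 0.2194]
ee_rot: [3.138, 0.141, -0.003]
wrist_force: [-0.6, 0.1, -0.8]
grip_width: 0.0003
```

```bash
python3 -c "
from st import *
st(); print(arm.close_job())"
```

```text
12.75 pos [679.1  73.1 219.4] x [ 0.996  0.09  -0.002] z [-0.002 -0.    -1.   ] F [-0.58  0.08 -0.83] 0.0003
the job is handed in; nothing more can be done
None
```

The loose cap was the one on the back left burner; it is now seated, and I handed the job in at 12.75 s. No verdict was reported.

- **Finding it:** The top camera showed the back left cap about 4 mm out of line with the others, towards the back. Pressing its back edge met it about 5 mm too high. It sank to level at z ≈ 0.1206 m, and past level when pressed further out.
- **Seating it:** I pushed the edge of its disc towards the knob side. It slid until it stopped hard at about 8 N.
- **Last checks:**
  - Pressing the former high side again found it firm at z = 0.117 m, the seated height, at 12 N.
  - Both cameras put it about 2.3 mm off the other three caps. That is slightly over the 2 mm play but within calibration error, so it probably rests against the recess wall.
- **Not checked by touch:** I did not press the other three caps. Their camera positions were unchanged before and after the push. The salt tin and brush looked undisturbed in the last picture; I did not check the onion, carrots and spoon again.

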